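# Return the washed food probe to its charger

## Robot

A 6-joint arm with a two-finger parallel gripper is mounted at the origin on the work surface. World frame = base frame: x ahead of the robot, y to its left, z up, the work surface at z = 0. Lengths are in m, angles in rad, forces in N, time in s.
With the tool pointing down it reaches from about 0.2 to 0.875 m from the base axis. Payload 3.4 kg.
Tool frame: the origin (TCP) lies at the very end of the fingers, on their centre line; the grasp point (between the pads) lies 19 mm behind it; z points along the fingers, x is the direction in which the jaws open and shut, and the axes are right-handed (so a half turn about z gives the same grasp; the last joint's range is limited). The gripper opens to 94 mm and grips with 3 to 60 N. Pads are 16 mm wide; open, the fingers measure 119 mm over their backs; the gripper's body (75 mm by 177 mm) begins 78 mm behind the grasp point.
Start: joints at [-1.41, 0.276, 1.505, -0, 1.361, -0.121], TCP at [0.16, -0.552, 0.205] pointing down, gripper open.
Joint ranges: [-2.89, 2.89], [-0.75, 2.08], [0.22, 2.7], [-1.18, 4.32], [0.11, 2.71], [-2.7, 2.7]. Speed limits (rad/s): [2.57, 2.57, 3.14, 3.14, 3.14, 3.14].

## Interface

Orientations are given as a rotation vector (axis times angle).
In Python, from station import telemetry, viewer, env, spotter gives the robot as it stands.
- The arm moves only by the tool servo_tool, never from a script. Its argument "moves" is a list of rows, each an object of numbers: "tx", "ty", "tz": the shift along the tool's x, y, z in cm; "wx", "wy", "wz": the turn, a rotation vector about the tool's x, y, z in rad; "hand": the opening, from 0 (shut) to 1 (fully open). A call has 1 to 12 rows; each row shifts and turns the commanded pose from where the row before left it, along the tool's axes as they then stand; what a row does not reach is not made up. A row lasts 1/8 s, in which the tool goes at most 62.5 mm and 10.7 degrees, less where a joint would pass 70% of its speed; a pose out of reach is approached as far as the arm can. A call is refused whole if a number of a shift passes 6.25 or a number of a turn 0.188, either way. A call with a gripper value outside its range is refused whole. The fingers move at their own pace and stop on an object; "force" is the grip in N (left out, the last holds). Time passes only in rows, so rows that do not move let the fingers close. It gives the time, the measured TCP pose, the force and the opening at its end, in the units of the state.
- telemetry.sense(): the state, without advancing time (a new reading comes with each control period).
- viewer.snapshot(name): name is "scene" or "side" or "wrist"; returns the picture (400x640x3 uint8, blue, green, red); there is no depth.
- viewer.camera_info(name): a dict with "fov_y" (degrees; the focal length in pixels is half the picture's height over the tangent of half this angle, whatever the lens; pixels are square), "cx", "cy" (the principal point, pixels), "world_from_camera" (4x4, takes a point from camera to world coordinates). Camera axes: x right, y down, z forward; pixel columns grow to the right and rows downward; lengths in m; the calibration is good to about 2 mm. A picture is of the moment at which its call begins: read the wrist's pose just before it. camera_info takes no time and is no camera call; for the wrist camera it gives the pose at the moment of the call.
- env.hand_in(): hands the job in, once; it reports no verdict.
Trained networks look in the newest picture that a camera, given by its name, has taken for a name from the list of things; names that differ only in an ending like _2 or _b are one class to them, and where a whole thing is asked for, a point or a joint stands for the part that bears it (a point fixed in the world has none). Each returns a list of dicts, best first, with "conf" (0 to 1); they miss things now and then, are a little off and sometimes report something else, mostly with a low value. They report only what shows in the picture. A call takes as long as a camera call.
- spotter.look_for(label, camera): "position" ([x, y, z] in m, in world coordinates, good to about 4 mm: the middle of the surface that is visible of it).
- spotter.trace(label, camera): "pixels" (400x640 bool, what is visible of it).
- spotter.tip_of(label, camera): "position" ([x, y, z] in m, in world coordinates, good to about 4 mm: a listed point, or the origin of a listed thing).
The state is a dict: "time_s": time; "qpos": joint angles; "qd": joint speeds; "joint_efforts": joint torques, N m; "ee_pos": TCP position; "tcp_rot": TCP orientation; "contact_force": force on the tool from outside, world axes, zero at the start; "wrist_torque": the same for the moment, N m; "finger_gap": finger opening in m.
Only numpy, scipy, OpenCV 4.12 (cv2) and the standard library are available. Lean on these libraries where they do the work, as an engineer would, in place of code of your own. Each camera call takes 0.05 s, during which the arm holds its last target. There are 200 camera calls.

## Task

The washed food probe with the red ring is drying in the cutlery drainer: put it back, point first, into the empty well of the charging stand and push it fully home until it clicks and stays down, then let go. Press firmly but do not ram it, and leave the skewer, the tumbler and the apple where they are.

Things in the scene. Friction and masses are not known exactly. Their poses are not given: they have to be found in the camera images.
- probe: The loose food probe, 115 mm long, 60 g: a steel stem 6 mm thick and 75 mm long under a round white head 24 mm wide and 40 mm tall with a red ring. Origin: the tip of the stem (last 6 mm tapered, 4 mm wide at the end); z runs up the axis through the head. It stands loosely in one of the drainer's two round openings, tip on the drainer's floor, leaning about 5 degrees any way against the rim.
- probe_seat (a point): Centre of the probe head's underside, 75 mm from the tip, where the stem begins. The 13 mm of head above it are tapered and grooved, the other 27 mm a plain cylinder.
- probe_top (a point): Centre of the probe head's flat top, 115 mm from the tip and 40 mm from the underside; the place to press.
- well: The stand's empty well (orange lamp): a round recess 28 mm wide and 20 mm deep in the slanted top. Origin: centre of its floor, the seat. z points out along the well's axis, 20 degrees from vertical, leaning to the stand's -x; x points up the slope, y along the row. The floor is a loose metal plate with one 7.5 mm hole for the stem, whose place is not measured: see well_contact.
- well_mouth (a point): Centre of the recess's mouth, 20 mm above the seat on the axis. Four spring balls in the recess wall stop the head when its underside is 8 to 9 mm above the seat; a push of about 10 to 15 N takes it past them, then it snaps onto the seat and is held, 20 mm of head standing out. Pushed less, it stays up. The seat itself does not give.
- well_contact (a point): On the axis 75 mm below the seat, where the tip ends; a spring contact (about 1 N) meets the tip in the last 6 mm. The floor plate floats: its hole (38 mm long, wide below) may lie up to 4.5 mm off the axis along x and along y. It stays where left; 2 to 4 N sideways on an inserted stem shifts it. The stem must come near the axis for the head to enter the recess.
- stand: The charging stand, fixed: a wooden block, 72 by 160 mm seen along the wells, leaning 20 degrees on a steel base 125 by 190 by 8 mm; its upper edge is about 137 mm high. Origin: centre of the base's underside, z up, y along the row of three wells 52 mm apart. The middle and the +y well hold other probes (blue, yellow; fixed, tops 147 mm high); the well at the -y end is empty.
- drainer: The black cutlery drainer, fixed, 86 by 220 mm, 98 mm high. Origin: centre of its underside, z up, y along its length. Flat top from y = -25 to 110 mm with two round openings 40 mm wide on the middle line at y = 11.5 and 73.5 mm, one with the probe, one with the skewer; its floor is at 8 mm. The end from y = -110 to -25 mm is open and holds a spoon, fork and knife, fixed, up to 165 mm high.
- skewer: A loose steel skewer, 128 mm long, with a wooden handle 22 mm wide and 48 mm tall, leaning in the drainer's other opening. Origin: its tip, on the drainer's floor. Leave it there.
- tumbler: A loose upturned drinking glass, 80 mm wide at the foot and 116 mm tall. Origin: centre of its underside. Leave it.
- apple: A loose red apple, 76 mm wide and 68 mm tall. Origin: centre of its underside. Leave it.

How it is judged:
By the outcome, as a careful person would: the job done as asked, in the order asked, and still so for the second after the job is handed in, with the robot touching nothing.
It also fails if it takes over 72 s, if anything falls off the work surface, if the arm or the gripper's body presses on something with over 40 N, if the wrist force passes 120 N, or if a joint passes its speed limit or range.

## Working session

There is one attempt and no reset: what is moved stays moved. The work goes in short steps, Python scripts to look and compute and a tool call to move; the robot and the scene stay as the last step left them, time stands still between calls to the robot, and variables do not carry over. Pictures are saved under pics/ and viewed, about 8 in all and at most 12, crops included, and the job is handed in when it is done.

Besides the shell and the picture viewer there is one more tool, called after "Request:" as a command line: name --argument value ..., lists and objects as JSON in quotes. servo_tool: Moves the arm, as the interface text tells. Its arguments: {"type":"object","properties":{"moves":{"type":"array","items":{"type":"object","properties":{"tx":{"type":"number"},"ty":{"type":"number"},"tz":{"type":"number"},"wx":{"type":"number"},"wy":{"type":"number"},"wz":{"type":"number"},"hand":{"type":"number"}}}},"force":{"type":"number"}},"required":["moves"]}

```bash
mkdir -p pics
cat > h.py <<'E'
import numpy as np,cv2
from scipy.spatial.transform import Rotation as R
from station import telemetry, viewer, env, spotter
def cam(n):
    c=viewer.camera_info(n); f=200/np.tan(np.radians(c["fov_y"])/2)
    return f,c["cx"],c["cy"],np.array(c["world_from_camera"])
def proj(n,p):
    f,cx,cy,T=cam(n); q=np.linalg.inv(T)@np.r_[p,1]; return np.array([cx+f*q[0]/q[2],cy+f*q[1]/q[2]])
def ray(n,uv):
    f,cx,cy,T=cam(n); d=T[:3,:3]@np.array([(uv[0]-cx)/f,(uv[1]-cy)/f,1]); return T[:3,3],d/np.linalg.norm(d)
def tri(obs): # [(origin,dir)]
    A=sum(np.eye(3)-np.outer(d,d) for o,d in obs); b=sum((np.eye(3)-np.outer(d,d))@o for o,d in obs); return np.linalg.solve(A,b)
def st():
    s=telemetry.sense(); return s
E
python3 - <<'E'
from h import *
np.set_printoptions(precision=4,suppress=True)
s=st(); print(s)
for n in ["scene","side"]:
    cv2.imwrite(f"pics/{n}0.png",viewer.snapshot(n)); print(n,cam(n))
    for l in ["probe","probe_top","probe_seat","well","well_mouth","stand","drainer","skewer","tumbler","apple"]:
        r=spotter.tip_of(l,n)
        print(n,l,[(np.round(x["position"],4),round(x["conf"],2)) for x in r[:2]])
E
```

```text
{'time_s': 0.0, 'qpos': array([-1.41  ,  0.2766,  1.5061, -0.    ,  1.3607, -0.121 ]), 'qd': array([ 0.0017,  0.0007,  0.0002,  0.0001, -0.0004, -0.0002]), 'joint_efforts': array([  0.    , -40.4571, -23.7223,   0.0702,   0.0347,  -0.0002]), 'ee_pos': array([ 0.1598, -0.5518,  0.2047]), 'tcp_rot': array([-2.5104,  1.8868,  0.002 ]), 'contact_force': array([0.311 , 0.4978, 0.388 ]), 'wrist_torque': array([-0.0281,  0.0351, -0.0122]), 'finger_gap': 0.09362695899861814}
scene (np.float64(411.10874462702174), 325.1608000923942, 193.49462725942448, array([[-0.8537,  0.4498, -0.2626,  0.8173],
       [ 0.5207,  0.7264, -0.4485,  0.3722],
       [-0.0109, -0.5196, -0.8543,  0.7885],
       [ 0.    ,  0.    ,  0.    ,  1.    ]]))
scene probe [(array([ 0.5022, -0.2532,  0.0352]), 0.69)]
scene probe_top [(array([0.485 , 0.1609, 0.1239]), 0.56), (array([0.4548, 0.2219, 0.0084]), 0.29)]
scene probe_seat [(array([0.4788, 0.1651, 0.0831]), 0.67)]
scene well [(array([ 0.4799, -0.26  ,  0.0986]), 0.6), (array([0.4788, 0.1565, 0.0036]), 0.33)]
scene well_mouth [(array([ 0.4709, -0.2638,  0.1212]), 0.
[... 417 characters left out ...]
.9262,  0.2132, -0.3111,  0.9195],
       [ 0.3769, -0.551 ,  0.7445, -0.7699],
       [-0.0127, -0.8068, -0.5907,  0.6972],
       [ 0.    ,  0.    ,  0.    ,  1.    ]]))
side probe []
side probe_top [(array([0.4797, 0.1582, 0.0787]), 0.64), (array([0.4808, 0.1644, 0.1188]), 0.43)]
side probe_seat [(array([0.4769, 0.1605, 0.0809]), 0.49)]
side well [(array([ 0.4779, -0.2606,  0.1055]), 0.85)]
side well_mouth [(array([ 0.4688, -0.2611,  0.1252]), 0.95)]
side stand [(array([ 0.4861, -0.2042, -0.0027]), 0.67)]
side drainer [(array([ 0.4751,  0.1516, -0.0002]), 0.56)]
side skewer []
side tumbler [(array([ 0.7524, -0.0647,  0.0006]), 0.87)]
side apple [(array([ 0.7286,  0.1459, -0.0014]), 0.58)]
```

View pics/scene0.png

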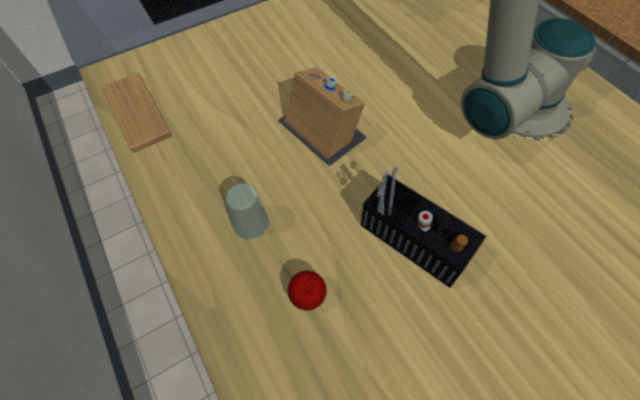

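View pics/side0.png

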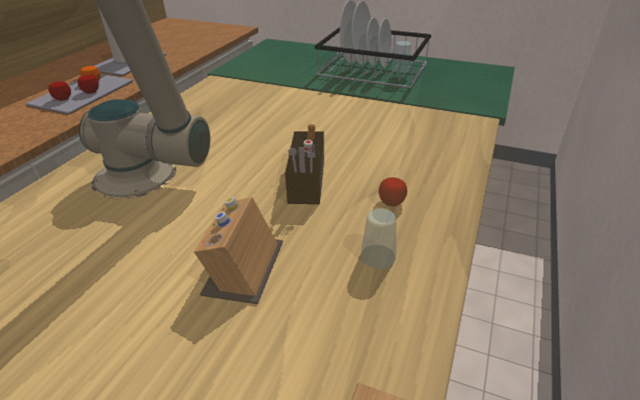

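Probe (white head, red ring) is at scene (426,220) in the middle opening. The skewer is at (459,242). The stand's empty well is the end at scene (315,75) / side (215,240).

```bash
cat >> h.py <<'E'
np.set_printoptions(precision=4,suppress=True)
import json
def frame(z,x): # tool R with z dir, x approx
    z=np.array(z,float);z/=np.linalg.norm(z); x=np.array(x,float); x-=z*(x@z); x/=np.linalg.norm(x)
    return np.c_[x,np.cross(z,x),z]
def tool():
    s=st(); return np.array(s["ee_pos"]),R.from_rotvec(s["tcp_rot"]).as_matrix()
def plan(p1,R1,n,start=None,hand=None):
    p,Rm=start or tool(); w=R.from_matrix(Rm.T@R1).as_rotvec()/n; dp=(np.array(p1)-p)/n*100
    rows=[]
    for i in range(n):
        t=np.round(Rm.T@dp,2); r=np.round(w,3); rows.append({k:float(v) for k,v in zip(["tx","ty","tz","wx","wy","wz"],[*t,*r]) if v})
        Rm=Rm@R.from_rotvec(r).as_matrix()
    print(json.dumps(rows))
E
python3 - <<'E'
from h import *
p,Rm=tool(); T=cam("wrist")[3]; print(cam("wrist")[0]); print("cam in tool",Rm.T@(T[:3,3]-p)); print(Rm.T@T[:3,:3])
s20,c20=np.sin(np.radians(20)),np.cos(np.radians(20))
ax=np.array([-s20,0,c20])
for xd in ([0,-1,0],[1,0,0],[-1,0,0]):
    R1=frame(-ax,xd); print(xd, R.from_matrix(Rm.T@R1).as_rotvec())
R1=frame(-ax,[0,-1,0]); 
plan(np.array([.47,-.262,.123])+ax*.10,R1,10)
E
```

```text
292.65504593563446
cam in tool [-0.0003 -0.0838 -0.1795]
[[ 1.      0.0003  0.0009]
 [-0.0005  0.9593  0.2825]
 [-0.0008 -0.2825  0.9593]]
[0, -1, 0] [0.3467 0.0491 0.2789]
[1, 0, 0] [ 0.2249  0.2991 -1.2751]
[-1, 0, 0] [ 0.3228 -0.2428  1.8313]
[{"tx": -2.02, "ty": -3.46, "tz": -0.12, "wx": 0.035, "wy": 0.005, "wz": 0.028}, {"tx": -2.12, "ty": -3.4, "tz": -0.01, "wx": 0.035, "wy": 0.005, "wz": 0.028}, {"tx": -2.21, "ty": -3.34, "tz": 0.1, "wx": 0.035, "wy": 0.005, "wz": 0.028}, {"tx": -2.31, "ty": -3.27, "tz": 0.21, "wx": 0.035, "wy": 0.005, "wz": 0.028}, {"tx": -2.4, "ty": -3.2, "tz": 0.31, "wx": 0.035, "wy": 0.005, "wz": 0.028}, {"tx": -2.49, "ty": -3.11, "tz": 0.41, "wx": 0.035, "wy": 0.005, "wz": 0.028}, {"tx": -2.58, "ty": -3.03, "tz": 0.5, "wx": 0.035, "wy": 0.005, "wz": 0.028}, {"tx": -2.66, "ty": -2.94, "tz": 0.59, "wx": 0.035, "wy": 0.005, "wz": 0.028}, {"tx": -2.75, "ty": -2.84, "tz": 0.68, "wx": 0.035, "wy": 0.005, "wz": 0.028}, {"tx": -2.83, "ty": -2.73, "tz": 0.76, "wx": 0.035, "wy": 0.005, "wz": 0.028}]
```

Run:
```python
from h import *
ax=np.array([-np.sin(np.radians(20)),0,np.cos(np.radians(20))])
R1=frame(-ax,[1,0,0]); m=np.array([.470,-.262,.123])
p1=m+ax*.13-R1@np.array([-.0003,-.0838,-.1795]); print(p1); plan(p1,R1,12)
```

```text
[ 0.4872 -0.3458  0.0766]
[{"tx": -0.9, "ty": -3.1, "tz": 1.07, "wx": 0.019, "wy": 0.025, "wz": -0.106}, {"tx": -0.59, "ty": -3.16, "tz": 1.11, "wx": 0.019, "wy": 0.025, "wz": -0.106}, {"tx": -0.28, "ty": -3.18, "tz": 1.16, "wx": 0.019, "wy": 0.025, "wz": -0.106}, {"tx": 0.02, "ty": -3.17, "tz": 1.22, "wx": 0.019, "wy": 0.025, "wz": -0.106}, {"tx": 0.33, "ty": -3.13, "tz": 1.29, "wx": 0.019, "wy": 0.025, "wz": -0.106}, {"tx": 0.62, "ty": -3.05, "tz": 1.36, "wx": 0.019, "wy": 0.025, "wz": -0.106}, {"tx": 0.91, "ty": -2.95, "tz": 1.43, "wx": 0.019, "wy": 0.025, "wz": -0.106}, {"tx": 1.17, "ty": -2.81, "tz": 1.51, "wx": 0.019, "wy": 0.025, "wz": -0.106}, {"tx": 1.42, "ty": -2.64, "tz": 1.6, "wx": 0.019, "wy": 0.025, "wz": -0.106}, {"tx": 1.65, "ty": -2.45, "tz": 1.68, "wx": 0.019, "wy": 0.025, "wz": -0.106}, {"tx": 1.86, "ty": -2.23, "tz": 1.77, "wx": 0.019, "wy": 0.025, "wz": -0.106}, {"tx": 2.04, "ty": -1.99, "tz": 1.86, "wx": 0.019, "wy": 0.025, "wz": -0.106}]
```

Request:
servo_tool --moves '[{"tx": -0.9, "ty": -3.1, "tz": 1.07, "wx": 0.019, "wy": 0.025, "wz": -0.106}, {"tx": -0.59, "ty": -3.16, "tz": 1.11, "wx": 0.019, "wy": 0.025, "wz": -0.106}, {"tx": -0.28, "ty": -3.18, "tz": 1.16, "wx": 0.019, "wy": 0.025, "wz": -0.106}, {"tx": 0.02, "ty": -3.17, "tz": 1.22, "wx": 0.019, "wy": 0.025, "wz": -0.106}, {"tx": 0.33, "ty": -3.13, "tz": 1.29, "wx": 0.019, "wy": 0.025, "wz": -0.106}, {"tx": 0.62, "ty": -3.05, "tz": 1.36, "wx": 0.019, "wy": 0.025, "wz": -0.106}, {"tx": 0.91, "ty": -2.95, "tz": 1.43, "wx": 0.019, "wy": 0.025, "wz": -0.106}, {"tx": 1.17, "ty": -2.81, "tz": 1.51, "wx": 0.019, "wy": 0.025, "wz": -0.106}, {"tx": 1.42, "ty": -2.64, "tz": 1.6, "wx": 0.019, "wy": 0.025, "wz": -0.106}, {"tx": 1.65, "ty": -2.45, "tz": 1.68, "wx": 0.019, "wy": 0.025, "wz": -0.106}, {"tx": 1.86, "ty": -2.23, "tz": 1.77, "wx": 0.019, "wy": 0.025, "wz": -0.106}, {"tx": 2.04, "ty": -1.99, "tz": 1.86, "wx": 0.019, "wy": 0.025, "wz": -0.106}]'

```text
invalid input at $.moves[0]: expected keys tx, ty, tz, wx, wy, wz, hand
```

Request:
servo_tool --moves '[{}, {}, {}]'

```text
invalid input at $.moves[0]: expected keys tx, ty, tz, wx, wy, wz, hand
```

Run:
```python
from h import *
im=viewer.snapshot("wrist"); np.save("w1T.npy",cam("wrist")[3]); cv2.imwrite("pics/w1.png",im)
p,Rm=tool(); print(p,Rm)
for l in ["well","well_mouth","stand"]:
    print(l,[(x["position"],x["conf"]) for x in spotter.tip_of(l,"wrist")])
print(proj("wrist",[.470,-.262,.123]))
```

```text
[ 0.1599 -0.5523  0.2055] [[ 0.2781 -0.9606  0.    ]
 [-0.9606 -0.2781 -0.    ]
 [ 0.     -0.     -1.    ]]
well []
well_mouth []
stand []
[ -20.2184 -420.6776]
```

View pics/w1.png

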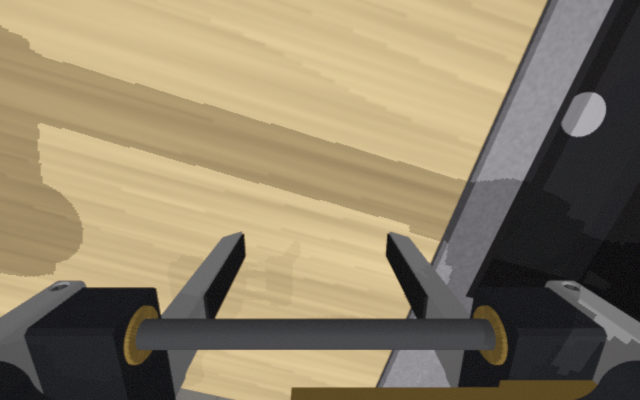

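The view shows only the fingers and the counter: the moves were refused because every key is required. I'll regenerate them with full keys.

```bash
sed -i 's/ if v})/})/; s/rows.append({k/rows.append({"hand":hand,**{k/; s/\[\*t,\*r\])})/[*t,*r])}})/; s/hand=None/hand=1/' h.py
python3 - <<'E'
from h import *
ax=np.array([-np.sin(np.radians(20)),0,np.cos(np.radians(20))])
R1=frame(-ax,[1,0,0]); m=np.array([.470,-.262,.123])
p1=m+ax*.13-R1@np.array([-.0003,-.0838,-.1795]); plan(p1,R1,9)
E
```

```text
[{"hand": 1, "tx": -1.19, "ty": -4.13, "tz": 1.43, "wx": 0.025, "wy": 0.033, "wz": -0.142}, {"hand": 1, "tx": -0.65, "ty": -4.23, "tz": 1.51, "wx": 0.025, "wy": 0.033, "wz": -0.142}, {"hand": 1, "tx": -0.1, "ty": -4.24, "tz": 1.6, "wx": 0.025, "wy": 0.033, "wz": -0.142}, {"hand": 1, "tx": 0.45, "ty": -4.17, "tz": 1.71, "wx": 0.025, "wy": 0.033, "wz": -0.142}, {"hand": 1, "tx": 0.97, "ty": -4.03, "tz": 1.84, "wx": 0.025, "wy": 0.033, "wz": -0.142}, {"hand": 1, "tx": 1.47, "ty": -3.81, "tz": 1.98, "wx": 0.025, "wy": 0.033, "wz": -0.142}, {"hand": 1, "tx": 1.92, "ty": -3.51, "tz": 2.12, "wx": 0.025, "wy": 0.033, "wz": -0.142}, {"hand": 1, "tx": 2.32, "ty": -3.16, "tz": 2.28, "wx": 0.025, "wy": 0.033, "wz": -0.142}, {"hand": 1, "tx": 2.66, "ty": -2.74, "tz": 2.43, "wx": 0.025, "wy": 0.033, "wz": -0.142}]
```

Request:
servo_tool --moves '[{"hand": 1, "tx": -1.19, "ty": -4.13, "tz": 1.43, "wx": 0.025, "wy": 0.033, "wz": -0.142}, {"hand": 1, "tx": -0.65, "ty": -4.23, "tz": 1.51, "wx": 0.025, "wy": 0.033, "wz": -0.142}, {"hand": 1, "tx": -0.1, "ty": -4.24, "tz": 1.6, "wx": 0.025, "wy": 0.033, "wz": -0.142}, {"hand": 1, "tx": 0.45, "ty": -4.17, "tz": 1.71, "wx": 0.025, "wy": 0.033, "wz": -0.142}, {"hand": 1, "tx": 0.97, "ty": -4.03, "tz": 1.84, "wx": 0.025, "wy": 0.033, "wz": -0.142}, {"hand": 1, "tx": 1.47, "ty": -3.81, "tz": 1.98, "wx": 0.025, "wy": 0.033, "wz": -0.142}, {"hand": 1, "tx": 1.92, "ty": -3.51, "tz": 2.12, "wx": 0.025, "wy": 0.033, "wz": -0.142}, {"hand": 1, "tx": 2.32, "ty": -3.16, "tz": 2.28, "wx": 0.025, "wy": 0.033, "wz": -0.142}, {"hand": 1, "tx": 2.66, "ty": -2.74, "tz": 2.43, "wx": 0.025, "wy": 0.033, "wz": -0.142}, {"hand": 1, "tx": 0, "ty": 0, "tz": 0, "wx": 0, "wy": 0, "wz": 0}, {"hand": 1, "tx": 0, "ty": 0, "tz": 0, "wx": 0, "wy": 0, "wz": 0}]'

```text
time_s: 2.68
ee_pos: [0.4871, -0.3465, 0.0768]
tcp_rot: [-3.094, -0.003, -0.543]
contact_force: [0.2, -0.2, -0.4]
finger_gap: 0.0941
```

Run:
```python
from h import *
np.save("w1T.npy",cam("wrist")[3]); im=viewer.snapshot("wrist");  cv2.imwrite("pics/w2.png",im)
p,Rm=tool(); print(p,Rm)
for l in ["well","well_mouth","stand"]:
    print(l,[(x["position"],x["conf"]) for x in spotter.tip_of(l,"wrist")])
print(proj("wrist",[.470,-.262,.123]))
```

```text
[ 0.487  -0.3469  0.0772] [[ 0.9402  0.0016  0.3407]
 [ 0.0017 -1.      0.0001]
 [ 0.3407  0.0005 -0.9402]]
well [([0.4775, -0.2613, 0.107], 0.81)]
well_mouth [([0.473, -0.2588, 0.1238], 0.61)]
stand [([0.486, -0.2037, 0.0003], 0.85)]
[312.508  111.1571]
```

View pics/w2.png

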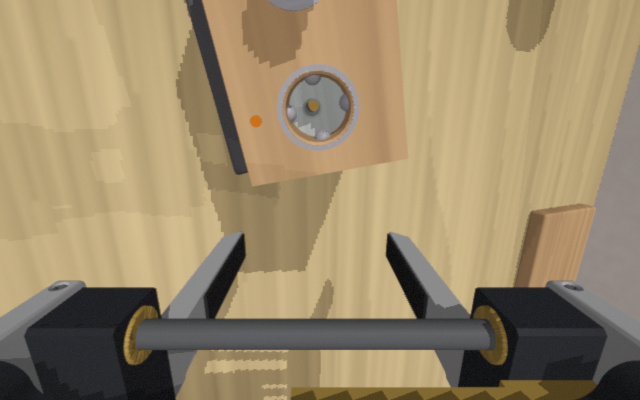

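The picture shows the empty well centred at about (318,108), the hole at about (313,105) and the block's end edge running (253,186)-(407,158), so the stand is yawed. I'll zoom in to measure it.

Run:
```python
from h import *
im=cv2.imread("pics/w2.png"); c=cv2.resize(im[55:200,225:425],None,fx=4,fy=4,interpolation=cv2.INTER_CUBIC)
for i in range(0,200,20): cv2.putText(c,str(225+i),(i*4,575),0,.35,(0,0,0)); cv2.line(c,(i*4,0),(i*4,6),(0,0,0))
for i in range(0,145,20): cv2.putText(c,str(55+i),(0,i*4+4),0,.35,(0,0,0))
cv2.imwrite("pics/w2c.png",c)
T=np.load("w1T.npy")
# lines on mouth plane for candidate yaw
L={'e1':(253,186),'e2':(407,158),'l1':(205,0),'l2':(250,185),'r1':(398,0),'r2':(407,158)}
m=np.array([.470,-.262,.124])
f,cx,cy,_=cam("wrist")
yaw=0
for _ in range(4):
    ax=np.array([-np.sin(np.radians(20))*np.cos(yaw),-np.sin(np.radians(20))*np.sin(yaw),np.cos(np.radians(20))])
    def hit(uv):
        d=T[:3,:3]@np.array([(uv[0]-cx)/f,(uv[1]-cy)/f,1]); return T[:3,3]+d*(((m-T[:3,3])@ax)/(d@ax))
    P={k:hit(v) for k,v in L.items()}
    e=P['e2']-P['e1']; l=P['l1']-P['l2']; r=P['r1']-P['r2']
    ya=np.array([np.arctan2(-l[0],l[1]),np.arctan2(-r[0],r[1])])
    print("yaw est from edge",np.degrees(np.arctan2(e[1],e[0]*1/np.cos(np.radians(20))*np.cos(np.radians(20))**2)) ,np.degrees(ya),"edge len",np.linalg.norm(e)); yaw=ya.mean()
```

```text
yaw est from edge 11.985716586938564 [9.4381 7.932 ] edge len 0.06978625739398964
yaw est from edge 12.085959129938447 [9.6933 9.7351] edge len 0.07052033045331141
yaw est from edge 12.089703250420904 [9.7237 9.9493] edge len 0.07060999320966752
yaw est from edge 12.090031369664029 [9.7273 9.9747] edge len 0.07062068113356651
```

View pics/w2c.png

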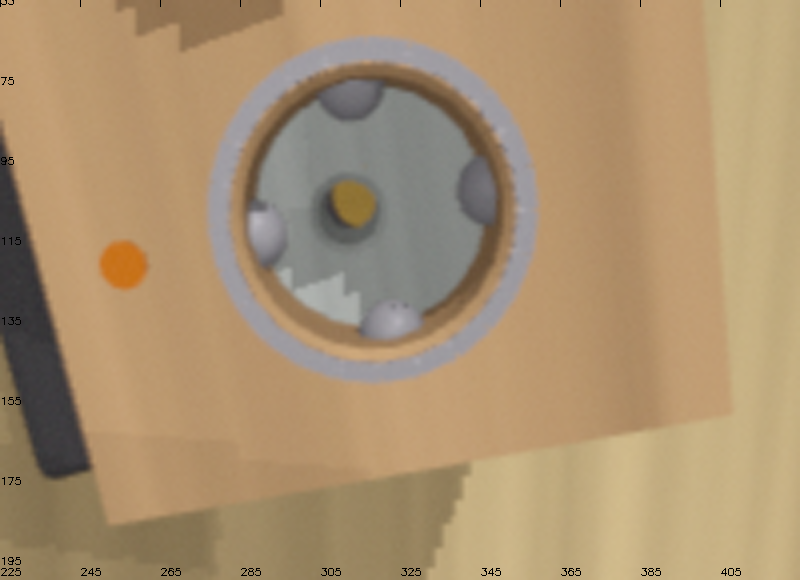

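```bash
cat >> h.py <<'E'
YAW=np.radians(10.6); S,C=np.sin(np.radians(20)),np.cos(np.radians(20))
AX=np.array([-S*np.cos(YAW),-S*np.sin(YAW),C]); WX=np.array([C*np.cos(YAW),C*np.sin(YAW),S]); WY=np.cross(AX,WX)
def hitT(T,uv,p,n):
    f,cx,cy,_=cam("wrist"); d=T[:3,:3]@np.array([(uv[0]-cx)/f,(uv[1]-cy)/f,1]); return T[:3,3]+d*(((p-T[:3,3])@n)/(d@n))
E
python3 - <<'E'
from h import *
T=np.load("w1T.npy")
for z in (.1225,.1242,.126):
    m=hitT(T,(318,108),np.array([0,0,z]),np.array([0,0,1.])); seat=m-.02*AX
    h=hitT(T,(312,107),seat,AX); e=h-seat
    ys=[hitT(T,(318,u),m,AX) for u in (70.5,145.5)]; xs=[hitT(T,(u,108),m,AX) for u in (282.5,353.5)]
    b=[hitT(T,u,m-.01*AX,AX) for u in ((311.5,79),(322.5,135),(292,113),(345,102.5))]
    d1=b[0]-b[1]; d2=b[3]-b[2]
    print(z,m,"hole off x,y mm",e@WX*1e3,e@WY*1e3,"diam",np.linalg.norm(ys[0]-ys[1]),np.linalg.norm(xs[0]-xs[1]),"yaw d",np.degrees(np.arctan2(d1@-WX,d1@WY)),np.degrees(np.arctan2(d2@WY,d2@WX)))
R1=frame([0,0,-1],[1,0,0])
E
```

```text
0.1225 [ 0.4727 -0.2602  0.1225] hole off x,y mm -2.711820853989669 0.13027407422388046 diam 0.030656564885046863 0.03039210761284222 yaw d 1.9583636720856272 0.8797063991604898
0.1242 [ 0.4721 -0.2603  0.1242] hole off x,y mm -2.677883157582903 0.11869301117655812 diam 0.030233554612713293 0.029972746416755666 yaw d 1.9583636720856614 0.8797063991604005
0.126 [ 0.4714 -0.2603  0.126 ] hole off x,y mm -2.641949126093432 0.10643070912646178 diam 0.0297856613831836 0.02952871691501686 yaw d 1.9583636720856037 0.8797063991604921
```

```bash
sed -i 's/radians(10.6)/radians(11.2)/' h.py
python3 - <<'E'
from h import *
p,Rm=tool(); p1=np.array([.46,-.33,.25]); plan(p1,Rm,4)
plan([.481,.162,.175],frame([0,0,-1],[np.cos(.35),np.sin(.35),0]),11,(p1,Rm))
E
```

```text
[{"hand": 1, "tx": 0.84, "ty": -0.42, "tz": -4.29, "wx": 0.0, "wy": 0.0, "wz": 0.0}, {"hand": 1, "tx": 0.84, "ty": -0.42, "tz": -4.29, "wx": 0.0, "wy": 0.0, "wz": 0.0}, {"hand": 1, "tx": 0.84, "ty": -0.42, "tz": -4.29, "wx": 0.0, "wy": 0.0, "wz": 0.0}, {"hand": 1, "tx": 0.84, "ty": -0.42, "tz": -4.29, "wx": 0.0, "wy": 0.0, "wz": 0.0}]
[{"hand": 1, "tx": -0.05, "ty": -4.47, "tz": 0.71, "wx": 0.006, "wy": -0.031, "wz": -0.031}, {"hand": 1, "tx": 0.11, "ty": -4.47, "tz": 0.73, "wx": 0.006, "wy": -0.031, "wz": -0.031}, {"hand": 1, "tx": 0.28, "ty": -4.46, "tz": 0.75, "wx": 0.006, "wy": -0.031, "wz": -0.031}, {"hand": 1, "tx": 0.44, "ty": -4.44, "tz": 0.77, "wx": 0.006, "wy": -0.031, "wz": -0.031}, {"hand": 1, "tx": 0.6, "ty": -4.42, "tz": 0.78, "wx": 0.006, "wy": -0.031, "wz": -0.031}, {"hand": 1, "tx": 0.76, "ty": -4.39, "tz": 0.78, "wx": 0.006, "wy": -0.031, "wz": -0.031}, {"hand": 1, "tx": 0.92, "ty": -4.36, "tz": 0.78, "wx": 0.006, "wy": -0.031, "wz": -0.031}, {"hand": 1, "tx": 1.08, "ty": -4.33, "tz": 0.78, "wx": 0.006, "wy": -0.031, "wz": -0.031}, {"hand": 1, "tx": 1.24, "ty": -4.29, "tz": 0.77, "wx": 0.006, "wy": -0.031, "wz": -0.031}, {"hand": 1, "tx": 1.39, "ty": -4.24, "tz": 0.75, "wx": 0.006, "wy": -0.031, "wz": -0.031}, {"hand": 1, "tx": 1.55, "ty": -4.19, "tz": 0.73, "wx": 0.006, "wy": -0.031, "wz": -0.031}]
```

Request:
servo_tool --moves '[{"hand": 1, "tx": 0.84, "ty": -0.42, "tz": -4.29, "wx": 0.0, "wy": 0.0, "wz": 0.0}, {"hand": 1, "tx": 0.84, "ty": -0.42, "tz": -4.29, "wx": 0.0, "wy": 0.0, "wz": 0.0}, {"hand": 1, "tx": 0.84, "ty": -0.42, "tz": -4.29, "wx": 0.0, "wy": 0.0, "wz": 0.0}, {"hand": 1, "tx": 0.84, "ty": -0.42, "tz": -4.29, "wx": 0.0, "wy": 0.0, "wz": 0.0}]'

```text
time_s: 3.38
ee_pos: [0.4594, -0.3296, 0.2513]
tcp_rot: [3.094, 0.002, 0.544]
contact_force: [0.7, -0.9, -0.4]
finger_gap: 0.0937
```

Request:
servo_tool --moves '[{"hand": 1, "tx": -0.05, "ty": -4.47, "tz": 0.71, "wx": 0.006, "wy": -0.031, "wz": -0.031}, {"hand": 1, "tx": 0.11, "ty": -4.47, "tz": 0.73, "wx": 0.006, "wy": -0.031, "wz": -0.031}, {"hand": 1, "tx": 0.28, "ty": -4.46, "tz": 0.75, "wx": 0.006, "wy": -0.031, "wz": -0.031}, {"hand": 1, "tx": 0.44, "ty": -4.44, "tz": 0.77, "wx": 0.006, "wy": -0.031, "wz": -0.031}, {"hand": 1, "tx": 0.6, "ty": -4.42, "tz": 0.78, "wx": 0.006, "wy": -0.031, "wz": -0.031}, {"hand": 1, "tx": 0.76, "ty": -4.39, "tz": 0.78, "wx": 0.006, "wy": -0.031, "wz": -0.031}, {"hand": 1, "tx": 0.92, "ty": -4.36, "tz": 0.78, "wx": 0.006, "wy": -0.031, "wz": -0.031}, {"hand": 1, "tx": 1.08, "ty": -4.33, "tz": 0.78, "wx": 0.006, "wy": -0.031, "wz": -0.031}, {"hand": 1, "tx": 1.24, "ty": -4.29, "tz": 0.77, "wx": 0.006, "wy": -0.031, "wz": -0.031}, {"hand": 1, "tx": 1.39, "ty": -4.24, "tz": 0.75, "wx": 0.006, "wy": -0.031, "wz": -0.031}, {"hand": 1, "tx": 1.55, "ty": -4.19, "tz": 0.73, "wx": 0.006, "wy": -0.031, "wz": -0.031}, {"hand": 1, "tx": 0, "ty": 0, "tz": 0, "wx": 0, "wy": 0, "wz": 0}]'

```text
time_s: 4.88
ee_pos: [0.481, 0.1647, 0.1748]
tcp_rot: [-3.086, -0.548, -0.005]
contact_force: [0.2, -1.3, 0.4]
finger_gap: 0.094
```

Run:
```python
from h import *
np.save("w3T.npy",cam("wrist")[3]); im=viewer.snapshot("wrist");  cv2.imwrite("pics/w3.png",im)
p,Rm=tool(); print(p,Rm)
for l in ["probe","probe_top","probe_seat","drainer","skewer"]:
    print(l,[(x["position"],x["conf"]) for x in spotter.tip_of(l,"wrist")])
```

```text
[0.4807 0.1631 0.1749] [[ 0.9394  0.3429  0.0017]
 [ 0.3428 -0.9394  0.0065]
 [ 0.0038 -0.0056 -1.    ]]
probe [([0.477, 0.1648, 0.0137], 0.67)]
probe_top [([0.4813, 0.1602, 0.1234], 0.93), ([0.4758, 0.1648, 0.0133], 0.52)]
probe_seat [([0.4826, 0.16, 0.0855], 0.85)]
drainer [([0.4769, 0.1545, 0.0021], 0.6)]
skewer [([0.4531, 0.2259, 0.0084], 0.75), ([0.4767, 0.1538, 0.002], 0.16)]
```

View pics/w3.png

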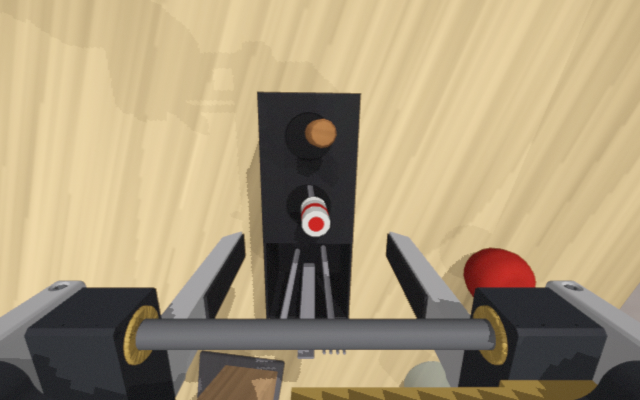

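Run:
```python
from h import *
T=np.load("w3T.npy"); f,cx,cy,_=cam("wrist"); Ti=np.linalg.inv(T)
def pj(p): q=Ti@np.r_[p,1]; return np.array([cx+f*q[0]/q[2],cy+f*q[1]/q[2]])
im=cv2.imread("pics/w3.png").astype(int); 
# red disc centroid of top
sub=im[205:245,295:340]; red=(sub[...,2]>150)&(sub[...,1]<90); n,lab,stt,cen=cv2.connectedComponentsWithStats(red.astype(np.uint8)); print(stt,cen+[295,205])
Z=np.array([0,0,1.])
P=hitT(T,(316,223.5),np.array([0,0,.1226]),Z); O=hitT(T,(308.5,205),np.array([0,0,.098]),Z); print("top",P,"opening",O)
dx=np.array([np.cos(.35),np.sin(.35),0]); dy=np.array([-np.sin(.35),np.cos(.35),0])
S_=hitT(T,(319.5,132),np.array([0,0,.13]),Z); print("skewer top ~",S_)
L=np.radians(5)
for a in range(0,360,30):
    l=np.cos(np.radians(a))*dx+np.sin(np.radians(a))*dy
    u=np.cos(L)*Z+np.sin(L)*l
    print(a,"seat",pj(P-.04*u),"stem60",pj(P-.06*u), "tip-O",(P-.115*u-O)@dx,(P-.115*u-O)@dy)
```

```text
[[   0    0   45   40 1600]
 [  11    0   21    6   37]
 [   8    6    2    2    2]
 [  14   12   15   14  161]] [[317.1963 225.0188]
 [315.     206.0811]
 [303.5    211.5   ]
 [315.677  223.7391]]
top [0.4844 0.1612 0.1226] opening [0.4751 0.1672 0.098 ]
skewer top ~ [0.4607 0.233  0.13  ]
0 seat [312.1374 209.2198] stem60 [310.5702 203.4257] tip-O -0.0032999772557857922 -0.008892815089232843
30 seat [312.6178 210.9217] stem60 [311.2487 205.8304] tip-O -0.001957161879900045 -0.013904270297223202
60 seat [313.9236 212.1641] stem60 [313.0847 207.5838] tip-O 0.0017114779522045022 -0.017572910129327768
90 seat [315.7051 212.6185] stem60 [315.586  208.2247] tip-O 0.006722933160194862 -0.018915725505213535
120 seat [317.4885 212.165 ] stem60 [318.0898 207.5855] tip-O 0.01173438836818522 -0.01757291012932779
150 seat [318.7999 210.9234] stem60 [319.933  205.8335] tip-O 0.01540302820028983 -0.013904270297223197
180 seat [319.288 209.222] stem60 [320.6218 203.4298] tip-O 0.016745843576175538 -0.008892815089232845
210 seat [318.8182 207.5145] stem60 [319.9642 201.014 ] tip-O 0.015403028200289789 -0.003881359881242488
240 seat [317.5126 206.2605] stem60 [318.1288 199.2376] tip-O 0.011734388368185241 -0.00021272004913792204
270 seat [315.7208 205.8002] stem60 [315.607  198.5849] tip-O 0.006722933160194882 0.0011300953267478452
300 seat [313.9268 206.2592] stem60 [313.0822 199.2352] tip-O 0.0017114779522045243 -0.00021272004913790242
330 seat [312.6152 207.5124] stem60 [311.2385 201.0102] tip-O -0.0019571618799000866 -0.0038813598812424926
```

Run:
```python
import cv2
im=cv2.imread("pics/w3.png"); cv2.imwrite("pics/w3c.png",cv2.resize(im[165:255,265:365],None,fx=6,fy=6,interpolation=cv2.INTER_CUBIC))
```

```text
(no output)
```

View pics/w3c.png

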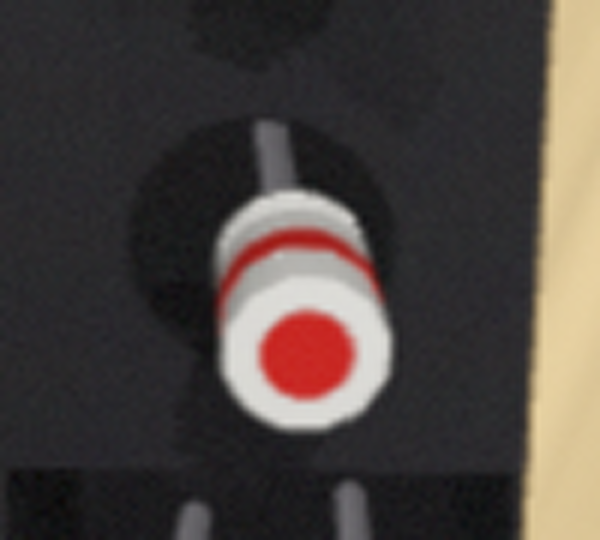

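```bash
cat >> h.py <<'E'
def pjT(T,p):
    f,cx,cy,_=cam("wrist"); q=np.linalg.inv(T)@np.r_[p,1]; return np.array([cx+f*q[0]/q[2],cy+f*q[1]/q[2]])
E
python3 - <<'E'
from h import *
T=np.load("w3T.npy"); Z=np.array([0,0,1.])
dx=np.array([np.cos(.35),np.sin(.35),0]); dy=np.array([-np.sin(.35),np.cos(.35),0])
for ang in (4,5,6):
  for a in (300,308,315):
    l=np.cos(np.radians(a))*dx+np.sin(np.radians(a))*dy; L=np.radians(ang)
    u=np.cos(L)*Z+np.sin(L)*l; P=hitT(T,(316,223.6),np.array([0,0,.008+.115*u[2]]),Z)
    print(ang,a,P,"seat",pjT(T,P-.04*u),"tip",pjT(T,P-.115*u),(P-.115*u))
a=np.radians(308);l=np.cos(a)*dx+np.sin(a)*dy; L=np.radians(5);u=np.cos(L)*Z+np.sin(L)*l
P=hitT(T,(316,223.6),np.array([0,0,.1226]),Z)
# target TCP: 22 mm below top along axis
R1=frame(-u,dx); p0=P-u*.021; pa=p0+u*.045
print(u,p0)
plan(pa,R1,3); plan(p0,R1,4,(pa,R1))
E
```

```text
4 300 [0.4844 0.1611 0.1227] seat [314.2835 206.916 ] tip [312.046  185.1677] [0.4783 0.1663 0.008 ]
4 308 [0.4844 0.1611 0.1227] seat [313.9516 207.1298] tip [311.2826 185.6703] [0.4776 0.1654 0.008 ]
4 315 [0.4844 0.1611 0.1227] seat [313.6892 207.3514] tip [310.6799 186.1911] [0.4772 0.1645 0.008 ]
5 300 [0.4845 0.1611 0.1226] seat [313.9273 206.35  ] tip [311.22   183.8188] [0.4768 0.1675 0.008 ]
5 308 [0.4845 0.1611 0.1226] seat [313.5126 206.6172] tip [310.2655 184.4483] [0.476  0.1664 0.008 ]
5 315 [0.4845 0.1611 0.1226] seat [313.1848 206.8942] tip [309.5123 185.1004] [0.4754 0.1653 0.008 ]
6 300 [0.4845 0.161  0.1224] seat [313.5717 205.7906] tip [310.3933 182.4789] [0.4753 0.1687 0.008 ]
6 308 [0.4845 0.161  0.1224] seat [313.0745 206.1113] tip [309.2478 183.2357] [0.4743 0.1674 0.008 ]
6 315 [0.4845 0.161  0.1224] seat [312.6816 206.4437] tip [308.3442 184.0196] [0.4736 0.1661 0.008 ]
[ 0.074  -0.0461  0.9962] [0.4829 0.1621 0.1017]
[{"hand": 1, "tx": 0.15, "ty": 0.12, "tz": 0.97, "wx": 0.021, "wy": -0.02, "wz": -0.002}, {"hand": 1, "tx": 0.17, "ty": 0.14, "tz": 0.96, "wx": 0.021, "wy": -0.02, "wz": -0.002}, {"hand": 1, "tx": 0.19, "ty": 0.16, "tz": 0.96, "wx": 0.021, "wy": -0.02, "wz": -0.002}]
[{"hand": 1, "tx": 0.0, "ty": 0.0, "tz": 1.12, "wx": 0.0, "wy": 0.0, "wz": 0.0}, {"hand": 1, "tx": 0.0, "ty": 0.0, "tz": 1.12, "wx": 0.0, "wy": 0.0, "wz": 0.0}, {"hand": 1, "tx": 0.0, "ty": 0.0, "tz": 1.12, "wx": 0.0, "wy": 0.0, "wz": 0.0}, {"hand": 1, "tx": 0.0, "ty": 0.0, "tz": 1.12, "wx": 0.0, "wy": 0.0, "wz": 0.0}]
```

Probe axis fits the picture: the model tip predicts (310,184) and the stem end shows at (310,185). Moving in to grasp.

Request:
servo_tool --moves '[{"hand": 1, "tx": 0.15, "ty": 0.12, "tz": 0.97, "wx": 0.021, "wy": -0.02, "wz": -0.002}, {"hand": 1, "tx": 0.17, "ty": 0.14, "tz": 0.96, "wx": 0.021, "wy": -0.02, "wz": -0.002}, {"hand": 1, "tx": 0.19, "ty": 0.16, "tz": 0.96, "wx": 0.021, "wy": -0.02, "wz": -0.002}, {"hand": 1, "tx": 0.0, "ty": 0.0, "tz": 1.1, "wx": 0.0, "wy": 0.0, "wz": 0.0}, {"hand": 1, "tx": 0.0, "ty": 0.0, "tz": 1.1, "wx": 0.0, "wy": 0.0, "wz": 0.0}, {"hand": 1, "tx": 0.0, "ty": 0.0, "tz": 1.1, "wx": 0.0, "wy": 0.0, "wz": 0.0}, {"hand": 1, "tx": 0.0, "ty": 0.0, "tz": 1.1, "wx": 0.0, "wy": 0.0, "wz": 0.0}, {"hand": 1, "tx": 0.0, "ty": 0.0, "tz": 0, "wx": 0.0, "wy": 0.0, "wz": 0.0}]'

```text
time_s: 6.18
ee_pos: [0.4819, 0.1632, 0.1013]
tcp_rot: [-3.033, -0.544, 0.106]
contact_force: [0.2, -0.3, -1.1]
finger_gap: 0.0938
```

Request:
servo_tool --force 40 --moves '[{"hand": 0.15, "tx": 0.0, "ty": 0.0, "tz": 0, "wx": 0.0, "wy": 0.0, "wz": 0.0}, {"hand": 0.15, "tx": 0.0, "ty": 0.0, "tz": 0, "wx": 0.0, "wy": 0.0, "wz": 0.0}, {"hand": 0.15, "tx": 0.0, "ty": 0.0, "tz": 0, "wx": 0.0, "wy": 0.0, "wz": 0.0}, {"hand": 0, "tx": 0.0, "ty": 0.0, "tz": 0, "wx": 0.0, "wy": 0.0, "wz": 0.0}, {"hand": 0, "tx": 0.0, "ty": 0.0, "tz": 0, "wx": 0.0, "wy": 0.0, "wz": 0.0}, {"hand": 0, "tx": 0.0, "ty": 0.0, "tz": 0, "wx": 0.0, "wy": 0.0, "wz": 0.0}]'

```text
time_s: 6.92
ee_pos: [0.4828, 0.1632, 0.1022]
tcp_rot: [-3.033, -0.544, 0.103]
contact_force: [-0.4, -0.0, 0.3]
finger_gap: 0.0373
```

Request:
servo_tool --moves '[{"hand": 0, "tx": 0.0, "ty": 0.0, "tz": 0, "wx": 0.0, "wy": 0.0, "wz": 0.0}, {"hand": 0, "tx": 0.0, "ty": 0.0, "tz": 0, "wx": 0.0, "wy": 0.0, "wz": 0.0}, {"hand": 0, "tx": 0.0, "ty": 0.0, "tz": 0, "wx": 0.0, "wy": 0.0, "wz": 0.0}, {"hand": 0, "tx": 0.0, "ty": 0.0, "tz": 0, "wx": 0.0, "wy": 0.0, "wz": 0.0}]'

```text
time_s: 7.42
ee_pos: [0.4815, 0.1631, 0.1021]
tcp_rot: [-3.033, -0.544, 0.107]
contact_force: [-3.4, -0.6, 3.1]
finger_gap: 0.0233
```

Request:
servo_tool --moves '[{"hand": 0, "tx": 0.0, "ty": 0.0, "tz": -1, "wx": 0.0, "wy": 0.0, "wz": 0.0}, {"hand": 0, "tx": 0.0, "ty": 0.0, "tz": -2, "wx": 0.0, "wy": 0.0, "wz": 0.0}, {"hand": 0, "tx": 0.0, "ty": 0.0, "tz": -3, "wx": 0.0, "wy": 0.0, "wz": 0.0}, {"hand": 0, "tx": 0.0, "ty": 0.0, "tz": -4, "wx": 0.0, "wy": 0.0, "wz": 0.0}, {"hand": 0, "tx": 0.0, "ty": 0.0, "tz": -4, "wx": 0.0, "wy": 0.0, "wz": 0.0}, {"hand": 0, "tx": 0.0, "ty": 0.0, "tz": -4, "wx": 0.0, "wy": 0.0, "wz": 0.0}, {"hand": 0, "tx": 0.0, "ty": 0.0, "tz": 0, "wx": 0.0, "wy": 0.0, "wz": 0.0}]'

```text
time_s: 8.3
ee_pos: [0.5001, 0.1552, 0.2854]
tcp_rot: [-3.034, -0.544, 0.086]
contact_force: [-0.9, 0.3, -0.8]
finger_gap: 0.0231
```

```bash
cat >> h.py <<'E'
M=np.array([.4717,-.2607,.1242]); SEAT=M-.02*AX; HOLE=SEAT-.0027*WX+.0001*WY; RW=frame(-AX,WX)
E
python3 - <<'E'
from h import *
p,Rm=tool(); print(p,st()["finger_gap"])
pt=HOLE+AX*(.04+.095); ph=pt+np.array([0,0,.06]); print(pt)
plan(ph,RW,11,hand=0)
E
```

```text
[0.5001 0.1552 0.2854] 0.023081183363718193
[ 0.4306 -0.2687  0.2313]
[{"hand": 0, "tx": -1.94, "ty": 3.39, "tz": -0.19, "wx": -0.008, "wy": 0.036, "wz": 0.013}, {"hand": 0, "tx": -1.88, "ty": 3.41, "tz": -0.24, "wx": -0.008, "wy": 0.036, "wz": 0.013}, {"hand": 0, "tx": -1.83, "ty": 3.44, "tz": -0.27, "wx": -0.008, "wy": 0.036, "wz": 0.013}, {"hand": 0, "tx": -1.78, "ty": 3.46, "tz": -0.31, "wx": -0.008, "wy": 0.036, "wz": 0.013}, {"hand": 0, "tx": -1.72, "ty": 3.49, "tz": -0.35, "wx": -0.008, "wy": 0.036, "wz": 0.013}, {"hand": 0, "tx": -1.66, "ty": 3.52, "tz": -0.38, "wx": -0.008, "wy": 0.036, "wz": 0.013}, {"hand": 0, "tx": -1.6, "ty": 3.54, "tz": -0.41, "wx": -0.008, "wy": 0.036, "wz": 0.013}, {"hand": 0, "tx": -1.54, "ty": 3.56, "tz": -0.44, "wx": -0.008, "wy": 0.036, "wz": 0.013}, {"hand": 0, "tx": -1.48, "ty": 3.59, "tz": -0.46, "wx": -0.008, "wy": 0.036, "wz": 0.013}, {"hand": 0, "tx": -1.41, "ty": 3.61, "tz": -0.49, "wx": -0.008, "wy": 0.036, "wz": 0.013}, {"hand": 0, "tx": -1.35, "ty": 3.63, "tz": -0.51, "wx": -0.008, "wy": 0.036, "wz": 0.013}]
```

Request:
servo_tool --moves '[{"hand": 0, "tx": -1.94, "ty": 3.39, "tz": -0.19, "wx": -0.008, "wy": 0.036, "wz": 0.013}, {"hand": 0, "tx": -1.88, "ty": 3.41, "tz": -0.24, "wx": -0.008, "wy": 0.036, "wz": 0.013}, {"hand": 0, "tx": -1.83, "ty": 3.44, "tz": -0.27, "wx": -0.008, "wy": 0.036, "wz": 0.013}, {"hand": 0, "tx": -1.78, "ty": 3.46, "tz": -0.31, "wx": -0.008, "wy": 0.036, "wz": 0.013}, {"hand": 0, "tx": -1.72, "ty": 3.49, "tz": -0.35, "wx": -0.008, "wy": 0.036, "wz": 0.013}, {"hand": 0, "tx": -1.66, "ty": 3.52, "tz": -0.38, "wx": -0.008, "wy": 0.036, "wz": 0.013}, {"hand": 0, "tx": -1.6, "ty": 3.54, "tz": -0.41, "wx": -0.008, "wy": 0.036, "wz": 0.013}, {"hand": 0, "tx": -1.54, "ty": 3.56, "tz": -0.44, "wx": -0.008, "wy": 0.036, "wz": 0.013}, {"hand": 0, "tx": -1.48, "ty": 3.59, "tz": -0.46, "wx": -0.008, "wy": 0.036, "wz": 0.013}, {"hand": 0, "tx": -1.41, "ty": 3.61, "tz": -0.49, "wx": -0.008, "wy": 0.036, "wz": 0.013}, {"hand": 0, "tx": -1.35, "ty": 3.63, "tz": -0.51, "wx": -0.008, "wy": 0.036, "wz": 0.013}, {"hand": 0, "tx": 0, "ty": 0, "tz": 0, "wx": 0, "wy": 0, "wz": 0}]'

```text
time_s: 9.8
ee_pos: [0.426, -0.2719, 0.2872]
tcp_rot: [-3.049, -0.297, -0.514]
contact_force: [-0.3, 1.0, -1.2]
finger_gap: 0.0234
```

Run:
```python
from h import *
pt=HOLE+AX*(.04+.095); print(tool()[0]); plan(pt,RW,3,hand=0)
```

```text
[ 0.426  -0.2719  0.2872]
[{"hand": 0, "tx": -0.45, "ty": -0.07, "tz": 1.82, "wx": -0.001, "wy": 0.005, "wz": -0.001}, {"hand": 0, "tx": -0.46, "ty": -0.07, "tz": 1.81, "wx": -0.001, "wy": 0.005, "wz": -0.001}, {"hand": 0, "tx": -0.47, "ty": -0.07, "tz": 1.81, "wx": -0.001, "wy": 0.005, "wz": -0.001}]
```

Request:
servo_tool --moves '[{"hand": 0, "tx": -0.45, "ty": -0.07, "tz": 1.82, "wx": -0.001, "wy": 0.005, "wz": -0.001}, {"hand": 0, "tx": -0.46, "ty": -0.07, "tz": 1.81, "wx": -0.001, "wy": 0.005, "wz": -0.001}, {"hand": 0, "tx": -0.47, "ty": -0.07, "tz": 1.81, "wx": -0.001, "wy": 0.005, "wz": -0.001}, {"hand": 0, "tx": 0, "ty": 0, "tz": 0, "wx": 0, "wy": 0, "wz": 0}, {"hand": 0, "tx": 0, "ty": 0, "tz": 0, "wx": 0, "wy": 0, "wz": 0}]'

```text
time_s: 10.42
ee_pos: [0.4323, -0.2656, 0.2333]
tcp_rot: [-3.045, -0.31, -0.541]
contact_force: [0.1, -0.8, -1.1]
finger_gap: 0.0234
```

Run:
```python
from h import *
p,Rm=tool(); T=cam("wrist")[3]; np.save("w4T.npy",T); im=viewer.snapshot("wrist"); s=viewer.snapshot("side"); sc=viewer.snapshot("scene")
for l in ["well","well_mouth","probe","probe_seat","probe_top"]:
    for n in ("wrist","side","scene"): print(n,l,[(x["position"],round(x["conf"],2)) for x in spotter.tip_of(l,n)[:1]])
print(p,Rm[:,2],-AX)
print("exp tip",p+.095*Rm[:,2],pjT(T,p+.095*Rm[:,2]),"seat pt",pjT(T,p+.02*Rm[:,2]),"hole",pjT(T,HOLE),"M",pjT(T,M), "expected off",[(p-HOLE)@WX,(p-HOLE)@WY,(p-HOLE)@AX])
a=cv2.resize(im[150:270,250:400],None,fx=4,fy=4,interpolation=cv2.INTER_CUBIC)
print([proj(n,p+.095*Rm[:,2]) for n in("side","scene")])
cv2.imwrite("pics/w4.png",a); cv2.imwrite("pics/w4full.png",im);cv2.imwrite("pics/s4.png",s);cv2.imwrite("pics/c4.png",sc)
```

```text
wrist well [([0.4735, -0.2634, 0.1081], 0.71)]
side well [([0.4763, -0.2623, 0.1051], 0.59)]
scene well [([0.4788, -0.261, 0.1018], 0.84)]
wrist well_mouth [([0.4699, -0.257, 0.1219], 0.7)]
side well_mouth [([0.4684, -0.2607, 0.1239], 0.88)]
scene well_mouth [([0.4732, -0.2614, 0.1201], 0.78)]
wrist probe [([0.4659, -0.2615, 0.1499], 0.93)]
side probe [([0.4686, -0.2595, 0.1495], 0.83)]
scene probe [([0.4621, -0.2633, 0.1457], 0.79)]
wrist probe_seat [([0.4411, -0.2696, 0.2158], 0.68)]
side probe_seat [([0.4401, -0.2681, 0.2144], 0.62)]
scene probe_seat [([0.4369, -0.2648, 0.2178], 0.7)]
wrist probe_top [([0.4238, -0.2713, 0.2511], 0.73)]
side probe_top [([0.427, -0.2697, 0.2492], 0.71)]
scene probe_top [([0.4283, -0.2709, 0.2533], 0.75)]
[ 0.4323 -0.2656  0.2333] [ 0.3374  0.0672 -0.939 ] [ 0.3355  0.0664 -0.9397]
exp tip [ 0.4643 -0.2593  0.1441] [313.9682 203.6185] seat pt [313.5974 233.3082] hole [311.3515 195.2856] M [313.729  200.3936] expected off [np.float64(0.002759760688571526), np.float64(0.0027172405729077006), np.float64(0.13609755723079892)]
[array([210.1421, 229.801 ]), array([316.0894,  68.0649])]
```

View pics/w4.png

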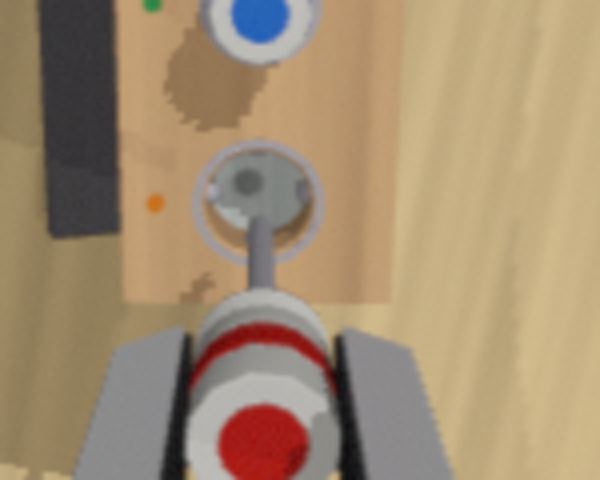

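The picture shows the tip at about (315,204.5), the hole at (311.8,195.5) and the well ring centred at (314.5,200). All are within 1 px of my model, so I'll work out the lateral correction.

Run:
```python
from h import *
T=np.load("w4T.npy"); T2=cam("wrist")[3]
h=hitT(T,(311.75,195.5),SEAT,AX); m=hitT(T,(314.5,200.2),M,AX)
for ht in (.039,.042,.045):
    t=hitT(T,(315,204.5),SEAT+ht*AX,AX); e=t-h; print(ht,"tip-hole mm",e@WX*1e3,e@WY*1e3,e@AX*1e3)
e=h-m; print("hole-mouth",e@WX*1e3,e@WY*1e3, "m-M",(m-M)@WX*1e3,(m-M)@WY*1e3)
for i in range(3):
    p,Rm=tool(); e=p-HOLE; print(e@WX*1e3,e@WY*1e3,e@AX*1e3); viewer.snapshot("side")
```

```text
0.039 tip-hole mm 3.5434937698663806 1.4594002566334185 38.99999999999994
0.042 tip-hole mm 3.530654631534883 2.378036146311241 41.999999999999964
0.045 tip-hole mm 3.517815493203286 3.296672035989085 45.000000000000036
hole-mouth -3.06274999123437 -0.36245639985457134 m-M 0.8086753601607303 0.21770978441870584
2.058621747083378 2.586114733296732 135.7793911008354
2.1098704877338044 2.585132167925627 135.82211773371944
2.068044968809503 2.5786432914101143 135.7972745686104
```

Request:
servo_tool --moves '[{"hand": 0, "tx": -0.35, "ty": 0.22, "tz": 0, "wx": 0, "wy": 0, "wz": 0}, {"hand": 0, "tx": 0, "ty": 0, "tz": 1.1, "wx": 0, "wy": 0, "wz": 0}, {"hand": 0, "tx": 0, "ty": 0, "tz": 1.1, "wx": 0, "wy": 0, "wz": 0}, {"hand": 0, "tx": 0, "ty": 0, "tz": 1.1, "wx": 0, "wy": 0, "wz": 0}, {"hand": 0, "tx": 0, "ty": 0, "tz": 0, "wx": 0, "wy": 0, "wz": 0}, {"hand": 0, "tx": 0, "ty": 0, "tz": 0, "wx": 0, "wy": 0, "wz": 0}]'

```text
time_s: 12.22
ee_pos: [0.4403, -0.2664, 0.2006]
tcp_rot: [-3.045, -0.309, -0.54]
contact_force: [-0.1, -0.9, -1.4]
finger_gap: 0.0234
```

Run:
```python
from h import *
p,Rm=tool(); T=cam("wrist")[3]; np.save("w5T.npy",T); im=viewer.snapshot("wrist")
e=p-HOLE; print(p,e@WX*1e3,e@WY*1e3,e@AX*1e3,st()["contact_force"])
print("exp tip",pjT(T,p+.095*Rm[:,2]),"hole",pjT(T,HOLE),"M",pjT(T,M))
cv2.imwrite("pics/w5.png",cv2.resize(im[150:250,260:370],None,fx=6,fy=6,interpolation=cv2.INTER_CUBIC))
```

```text
[ 0.4403 -0.2664  0.2006] -1.1841556314358612 0.383853001678974 102.7052400832063 [-0.285  -0.2755 -0.7829]
exp tip [313.9798 203.5535] hole [315.0032 201.7954] M [317.9092 207.9513]
```

View pics/w5.png

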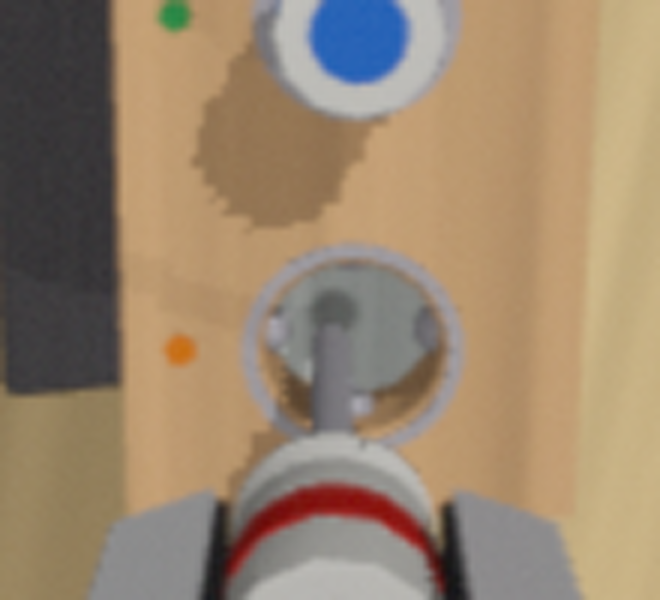

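The stem end is at about (315,203.7) and the hole at (315.7,201.7), so they line up once parallax is allowed for. Lowering the tip into the hole with a small x correction.

Request:
servo_tool --moves '[{"hand": 0, "tx": 0.06, "ty": 0, "tz": 0.4, "wx": 0, "wy": 0, "wz": 0}, {"hand": 0, "tx": 0, "ty": 0, "tz": 0.3, "wx": 0, "wy": 0, "wz": 0}, {"hand": 0, "tx": 0, "ty": 0, "tz": 0.3, "wx": 0, "wy": 0, "wz": 0}, {"hand": 0, "tx": 0, "ty": 0, "tz": 0.2, "wx": 0, "wy": 0, "wz": 0}, {"hand": 0, "tx": 0, "ty": 0, "tz": 0.2, "wx": 0, "wy": 0, "wz": 0}, {"hand": 0, "tx": 0, "ty": 0, "tz": 0, "wx": 0, "wy": 0, "wz": 0}]'

```text
time_s: 13.02
ee_pos: [0.4454, -0.2653, 0.1875]
tcp_rot: [-3.045, -0.309, -0.54]
contact_force: [-0.1, -0.4, -0.8]
finger_gap: 0.0231
```

Request:
servo_tool --moves '[{"hand": 0, "tx": 0, "ty": 0, "tz": 0.4, "wx": 0, "wy": 0, "wz": 0}, {"hand": 0, "tx": 0, "ty": 0, "tz": 0.4, "wx": 0, "wy": 0, "wz": 0}, {"hand": 0, "tx": 0, "ty": 0, "tz": 0.4, "wx": 0, "wy": 0, "wz": 0}, {"hand": 0, "tx": 0, "ty": 0, "tz": 0, "wx": 0, "wy": 0, "wz": 0}]'

```text
time_s: 13.52
ee_pos: [0.4493, -0.2643, 0.1759]
tcp_rot: [-3.044, -0.309, -0.539]
contact_force: [0.5, -0.3, -0.3]
finger_gap: 0.0233
```

```bash
cat > q.py <<'E'
from h import *
p,Rm=tool(); e=p-M; f=np.array(st()["contact_force"]); print("TCP-M mm x,y,ax",e@WX*1e3,e@WY*1e3,e@AX*1e3,"F x,y,ax",f@WX,f@WY,f@AX,"tool z err",Rm[:,2]@WX,Rm[:,2]@WY, st()["wrist_torque"])
E
python3 q.py
```

```text
TCP-M mm x,y,ax -3.586595046126469 0.7809148523564144 56.37571289455895 F x,y,ax 0.2667251592888685 -0.4114106685010863 -0.45139462896876786 tool z err 0.0013051021831227971 0.0015654281937443402 [-0.1277  0.0674 -0.0278]
```

Request:
servo_tool --moves '[{"hand": 0, "tx": 0, "ty": 0, "tz": 0.5, "wx": 0, "wy": 0, "wz": 0}, {"hand": 0, "tx": 0, "ty": 0, "tz": 0.5, "wx": 0, "wy": 0, "wz": 0}, {"hand": 0, "tx": 0, "ty": 0, "tz": 0.5, "wx": 0, "wy": 0, "wz": 0}, {"hand": 0, "tx": 0, "ty": 0, "tz": 0.5, "wx": 0, "wy": 0, "wz": 0}, {"hand": 0, "tx": 0, "ty": 0, "tz": 0.5, "wx": 0, "wy": 0, "wz": 0}, {"hand": 0, "tx": 0, "ty": 0, "tz": 0.3, "wx": 0, "wy": 0, "wz": 0}, {"hand": 0, "tx": 0, "ty": 0, "tz": 0, "wx": 0, "wy": 0, "wz": 0}]'

```text
time_s: 14.4
ee_pos: [0.4588, -0.2625, 0.1499]
tcp_rot: [-3.045, -0.309, -0.539]
contact_force: [0.5, 0.5, -1.5]
finger_gap: 0.0231
```

```bash
python3 q.py
```

```text
TCP-M mm x,y,ax -3.4348883368536898 0.6908120508969872 28.54941685983406 F x,y,ax 0.06387661592762661 0.39252191978475304 -1.6157634452026224 tool z err 0.0014709358298122255 0.0012256384237226896 [-0.0661  0.0995  0.0111]
```

Request:
servo_tool --moves '[{"hand": 0, "tx": 0.12, "ty": 0, "tz": 0, "wx": 0, "wy": 0, "wz": 0}, {"hand": 0, "tx": 0.12, "ty": 0, "tz": 0, "wx": 0, "wy": 0, "wz": 0}, {"hand": 0, "tx": 0.1, "ty": 0, "tz": 0, "wx": 0, "wy": 0, "wz": 0}, {"hand": 0, "tx": 0, "ty": 0, "tz": 0, "wx": 0, "wy": 0, "wz": 0}, {"hand": 0, "tx": 0, "ty": 0, "tz": 0, "wx": 0, "wy": 0, "wz": 0}]'

```text
time_s: 15.02
ee_pos: [0.4617, -0.262, 0.1512]
tcp_rot: [-3.045, -0.309, -0.539]
contact_force: [-3.3, -1.0, -1.2]
finger_gap: 0.0233
```

```bash
python3 q.py
python3 - <<'E'
from h import *
T=cam("wrist")[3]; im=viewer.snapshot("wrist"); print(pjT(T,M))
cv2.imwrite("pics/w6.png",cv2.resize(im[170:270,260:370],None,fx=6,fy=6,interpolation=cv2.INTER_CUBIC))
E
```

```text
TCP-M mm x,y,ax -0.20593915638403293 0.6881213445904036 28.793237404971524 F x,y,ax -3.6774899741143745 -0.30707388175873307 0.016472151092622456 tool z err 0.0012544448094030658 0.001040243635793046 [-0.1663  0.8657 -0.0268]
[313.8833 229.6835]
```

View pics/w6.png

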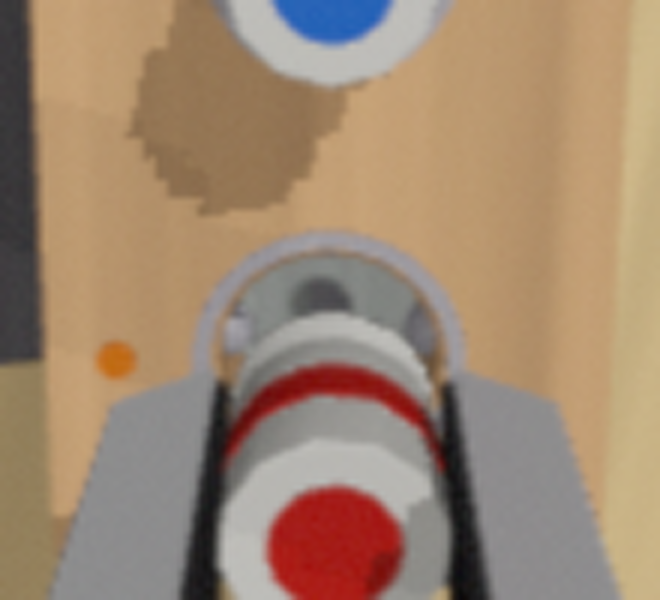

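Head is centred on the recess to within about 1 mm (head x≈335, ring x≈331 in the crop, and the hole has followed). Lowering into the recess.

Request:
servo_tool --moves '[{"hand": 0, "tx": 0, "ty": 0, "tz": 0.3, "wx": 0, "wy": 0, "wz": 0}, {"hand": 0, "tx": 0, "ty": 0, "tz": 0.3, "wx": 0, "wy": 0, "wz": 0}, {"hand": 0, "tx": 0, "ty": 0, "tz": 0.3, "wx": 0, "wy": 0, "wz": 0}, {"hand": 0, "tx": 0, "ty": 0, "tz": 0.3, "wx": 0, "wy": 0, "wz": 0}, {"hand": 0, "tx": 0, "ty": 0, "tz": 0, "wx": 0, "wy": 0, "wz": 0}]'

```text
time_s: 15.7
ee_pos: [0.466, -0.2611, 0.1395]
tcp_rot: [-3.045, -0.308, -0.539]
contact_force: [-1.5, -0.6, -3.4]
finger_gap: 0.0233
```

```bash
python3 q.py
```

```text
TCP-M mm x,y,ax -0.044576018476849555 0.7468641280649441 16.338050938982022 F x,y,ax -2.637630169521775 -0.3213193889615991 -2.6818760273101945 tool z err 0.0015079680129748696 0.0013729119628363494 [-0.1126  0.7196  0.0417]
```

Request:
servo_tool --moves '[{"hand": 0, "tx": 0, "ty": 0, "tz": 0.2, "wx": 0, "wy": 0, "wz": 0}, {"hand": 0, "tx": 0, "ty": 0, "tz": 0.2, "wx": 0, "wy": 0, "wz": 0}, {"hand": 0, "tx": 0, "ty": 0, "tz": 0.2, "wx": 0, "wy": 0, "wz": 0}, {"hand": 0, "tx": 0, "ty": 0, "tz": 0.1, "wx": 0, "wy": 0, "wz": 0}, {"hand": 0, "tx": 0, "ty": 0, "tz": 0, "wx": 0, "wy": 0, "wz": 0}]'

```text
time_s: 16.32
ee_pos: [0.4684, -0.2607, 0.1333]
tcp_rot: [-3.045, -0.309, -0.54]
contact_force: [-2.7, 0.1, -1.9]
finger_gap: 0.0228
```

```bash
python3 q.py
```

```text
TCP-M mm x,y,ax 0.05892979085448226 0.6524907151820718 9.649802372962098 F x,y,ax -3.0790695166894553 0.6586470461272369 -0.941328635963881 tool z err 0.0016641753734245035 0.0009879183645215765 [-0.0932  0.6843 -0.0226]
```

Request:
servo_tool --moves '[{"hand": 0, "tx": 0, "ty": 0, "tz": 0.1, "wx": 0, "wy": 0, "wz": 0}, {"hand": 0, "tx": 0, "ty": 0, "tz": 0.1, "wx": 0, "wy": 0, "wz": 0}, {"hand": 0, "tx": 0, "ty": 0, "tz": 0, "wx": 0, "wy": 0, "wz": 0}]'

```text
time_s: 16.7
ee_pos: [0.469, -0.2606, 0.1316]
tcp_rot: [-3.045, -0.309, -0.54]
contact_force: [-4.5, 0.4, 0.1]
finger_gap: 0.0232
```

```bash
python3 q.py
```

```text
TCP-M mm x,y,ax 0.07675752958592047 0.5973910956587576 7.859789688061747 F x,y,ax -4.012479898812727 1.2402863203483987 1.6053601174240009 tool z err 0.0016617280990589567 0.0007698742795624667 [-0.022   0.8432  0.0241]
```

Request:
servo_tool --moves '[{"hand": 0, "tx": 0, "ty": 0, "tz": 0.1, "wx": 0, "wy": 0, "wz": 0}, {"hand": 0, "tx": 0, "ty": 0, "tz": 0, "wx": 0, "wy": 0, "wz": 0}]'

```text
time_s: 16.95
ee_pos: [0.4693, -0.2605, 0.1307]
tcp_rot: [-3.045, -0.309, -0.54]
contact_force: [-5.1, 0.9, 2.1]
finger_gap: 0.0234
```

```bash
python3 q.py
```

```text
TCP-M mm x,y,ax 0.08260877259793276 0.6414468724165612 6.92271101530556 F x,y,ax -3.818361415780071 1.864725074285332 3.6189998037470503 tool z err 0.0017052638549583388 0.0008199957909871334 [-0.0237  0.9376  0.0741]
```

Request:
servo_tool --moves '[{"hand": 0.45, "tx": 0, "ty": 0, "tz": 0, "wx": 0, "wy": 0, "wz": 0}, {"hand": 0.45, "tx": 0, "ty": 0, "tz": 0, "wx": 0, "wy": 0, "wz": 0}, {"hand": 0.45, "tx": 0, "ty": 0, "tz": 0, "wx": 0, "wy": 0, "wz": 0}, {"hand": 0.45, "tx": 0, "ty": 0, "tz": -0.5, "wx": 0, "wy": 0, "wz": 0}, {"hand": 0.45, "tx": 0, "ty": 0, "tz": -1.5, "wx": 0, "wy": 0, "wz": 0}, {"hand": 0.45, "tx": 0, "ty": 0, "tz": -1.5, "wx": 0, "wy": 0, "wz": 0}, {"hand": 0, "tx": 0, "ty": 0, "tz": -1, "wx": 0, "wy": 0, "wz": 0}, {"hand": 0, "tx": 0, "ty": 0, "tz": 0, "wx": 0, "wy": 0, "wz": 0}, {"hand": 0, "tx": 0, "ty": 0, "tz": 0, "wx": 0, "wy": 0, "wz": 0}, {"hand": 0, "tx": 0, "ty": 0, "tz": 0, "wx": 0, "wy": 0, "wz": 0}, {"hand": 0, "tx": 0, "ty": 0, "tz": 0, "wx": 0, "wy": 0, "wz": 0}]'

```text
time_s: 18.32
ee_pos: [0.4541, -0.2634, 0.1725]
tcp_rot: [-3.044, -0.309, -0.539]
contact_force: [-0.0, 0.1, -0.0]
finger_gap: 0.0006
```

```bash
python3 q.py
python3 - <<'E'
from h import *
T=cam("wrist")[3]; im=viewer.snapshot("wrist")
cv2.imwrite("pics/w7.png",im[150:400,170:470])
for l in ["probe_top"]: print(l,[(x["position"],(np.array(x["position"])-M)@np.c_[WX,WY,AX],x["conf"]) for x in spotter.tip_of(l,"wrist")[:2]])
E
```

```text
TCP-M mm x,y,ax -0.1732936452977854 0.7785040209356962 51.42139052556802 F x,y,ax -0.028269040487008373 0.08365452858581207 -0.007727926716569685 tool z err 0.0013015875730900128 0.0015790193865336043 [-0.0941  0.0643 -0.0045]
probe_top [([0.4618, -0.2648, 0.151], array([-0.0007, -0.0021,  0.0288]), 0.57)]
```

View pics/w7.png

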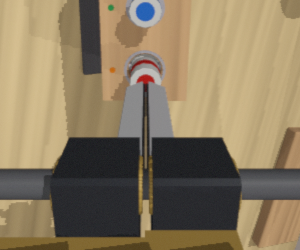

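The probe stands in the well (crop (145,70)) with its top about 28 mm above the mouth. The fingers are shut over it, so I'll press next.

Request:
servo_tool --moves '[{"hand": 0, "tx": 0, "ty": 0, "tz": 1, "wx": 0, "wy": 0, "wz": 0}, {"hand": 0, "tx": 0, "ty": 0, "tz": 0.9, "wx": 0, "wy": 0, "wz": 0}, {"hand": 0, "tx": 0, "ty": 0, "tz": 0.2, "wx": 0, "wy": 0, "wz": 0}, {"hand": 0, "tx": 0, "ty": 0, "tz": 0.1, "wx": 0, "wy": 0, "wz": 0}, {"hand": 0, "tx": 0, "ty": 0, "tz": 0.1, "wx": 0, "wy": 0, "wz": 0}, {"hand": 0, "tx": 0, "ty": 0, "tz": 0.1, "wx": 0, "wy": 0, "wz": 0}, {"hand": 0, "tx": 0, "ty": 0, "tz": 0, "wx": 0, "wy": 0, "wz": 0}]'

```text
time_s: 19.3
ee_pos: [0.4624, -0.2622, 0.1507]
tcp_rot: [-3.045, -0.309, -0.541]
contact_force: [0.9, -0.8, 0.8]
finger_gap: 0.0005
```

```bash
python3 q.py
```

```text
TCP-M mm x,y,ax 0.2547193318299407 0.31607993003508367 28.092166280189197 F x,y,ax 0.9792120086313066 -0.9600719637045125 0.5416685576620031 tool z err 0.0021017768505208756 0.00015954011330921542 [-0.0251  0.0032  0.0176]
```

Request:
servo_tool --moves '[{"hand": 0, "tx": 0, "ty": 0, "tz": 0.1, "wx": 0, "wy": 0, "wz": 0}, {"hand": 0, "tx": 0, "ty": 0, "tz": 0.1, "wx": 0, "wy": 0, "wz": 0}, {"hand": 0, "tx": 0, "ty": 0, "tz": 0, "wx": 0, "wy": 0, "wz": 0}]'

```text
time_s: 19.68
ee_pos: [0.4633, -0.2624, 0.1493]
tcp_rot: [-3.046, -0.309, -0.542]
contact_force: [-1.1, -0.2, 5.3]
finger_gap: 0.0009
```

```bash
python3 q.py
```

```text
TCP-M mm x,y,ax 0.5450559651547556 -0.02311423144694411 26.466877703853793 F x,y,ax 0.7299153593197631 0.026125788441565174 5.3426926878292695 tool z err 0.0025957941319423306 -0.0007063035501023375 [-0.092   0.0305  0.044 ]
```

Request:
servo_tool --moves '[{"hand": 0, "tx": 0, "ty": 0, "tz": 0.1, "wx": 0, "wy": 0, "wz": 0}, {"hand": 0, "tx": 0, "ty": 0, "tz": 0.05, "wx": 0, "wy": 0, "wz": 0}, {"hand": 0, "tx": 0, "ty": 0, "tz": 0, "wx": 0, "wy": 0, "wz": 0}]'

```text
time_s: 20.05
ee_pos: [0.4637, -0.2621, 0.1473]
tcp_rot: [-3.046, -0.309, -0.541]
contact_force: [-1.4, -0.5, 4.3]
finger_gap: 0.0002
```

```bash
python3 q.py
```

```text
TCP-M mm x,y,ax 0.24203760049176012 0.2280275441331763 24.488114989852804 F x,y,ax 0.07735012997214996 -0.18660398532479103 4.565540258104308 tool z err 0.0020374229210520234 9.414258788940498e-06 [-0.1336  0.053  -0.0332]
```

Request:
servo_tool --moves '[{"hand": 0, "tx": 0, "ty": 0, "tz": 0.1, "wx": 0, "wy": 0, "wz": 0}, {"hand": 0, "tx": 0, "ty": 0, "tz": 0.1, "wx": 0, "wy": 0, "wz": 0}, {"hand": 0, "tx": 0, "ty": 0, "tz": 0, "wx": 0, "wy": 0, "wz": 0}]'

```text
time_s: 20.42
ee_pos: [0.4638, -0.261, 0.1444]
tcp_rot: [-3.044, -0.309, -0.538]
contact_force: [0.3, -0.5, -0.3]
finger_gap: 0.0002
```

```bash
python3 q.py
```

```text
TCP-M mm x,y,ax -0.41381580475357943 1.2148230320758318 21.669502894674256 F x,y,ax 0.043951071681631315 -0.558687389986734 -0.3114986077211189 tool z err 0.0008700031102392702 0.0023700982405156844 [-0.076   0.0674  0.0414]
```

The force dropped to zero, so it snapped through. I'll press lightly once more to confirm it is hard on the seat.

Request:
servo_tool --moves '[{"hand": 0, "tx": 0, "ty": 0, "tz": 0.1, "wx": 0, "wy": 0, "wz": 0}, {"hand": 0, "tx": 0, "ty": 0, "tz": 0.1, "wx": 0, "wy": 0, "wz": 0}, {"hand": 0, "tx": 0, "ty": 0, "tz": 0.1, "wx": 0, "wy": 0, "wz": 0}, {"hand": 0, "tx": 0, "ty": 0, "tz": 0, "wx": 0, "wy": 0, "wz": 0}]'

```text
time_s: 20.92
ee_pos: [0.465, -0.2614, 0.1431]
tcp_rot: [-3.045, -0.31, -0.54]
contact_force: [-3.6, 1.0, 4.9]
finger_gap: 0.0003
```

```bash
python3 q.py
```

```text
TCP-M mm x,y,ax 0.18327829512688154 0.6176660371987744 19.993878590035937 F x,y,ax -1.4494846634165819 1.6846086947618526 5.739112798667397 tool z err 0.0017729204862163006 0.0006050553789945022 [0.0664 0.3086 0.0747]
```

Request:
servo_tool --moves '[{"hand": 0, "tx": 0, "ty": 0, "tz": 0.1, "wx": 0, "wy": 0, "wz": 0}, {"hand": 0, "tx": 0, "ty": 0, "tz": 0.1, "wx": 0, "wy": 0, "wz": 0}, {"hand": 0, "tx": 0, "ty": 0, "tz": 0, "wx": 0, "wy": 0, "wz": 0}]'

```text
time_s: 21.3
ee_pos: [0.4659, -0.2618, 0.143]
tcp_rot: [-3.047, -0.311, -0.542]
contact_force: [-10.0, 0.7, 17.8]
finger_gap: 0.0005
```

```bash
python3 q.py
```

```text
TCP-M mm x,y,ax 0.8534170378167363 0.04848262401584459 19.724086051139064 F x,y,ax -2.9899961896490534 2.667564724013915 20.00013365500708 tool z err 0.0027587411366520875 -0.0012256187047213559 [0.4709 0.6145 0.1822]
```

20 N with only 0.3 mm of further travel at 19.7 mm: the probe is hard on the seat. Retracting and checking that it stays.

Request:
servo_tool --moves '[{"hand": 0, "tx": 0, "ty": 0, "tz": -0.4, "wx": 0, "wy": 0, "wz": 0}, {"hand": 0, "tx": 0, "ty": 0, "tz": -1.5, "wx": 0, "wy": 0, "wz": 0}, {"hand": 0, "tx": 0, "ty": 0, "tz": -3, "wx": 0, "wy": 0, "wz": 0}, {"hand": 0, "tx": 0, "ty": 0, "tz": -3, "wx": 0, "wy": 0, "wz": 0}, {"hand": 0, "tx": 0, "ty": 0, "tz": -3, "wx": 0, "wy": 0, "wz": 0}, {"hand": 0, "tx": 0, "ty": 0, "tz": 0, "wx": 0, "wy": 0, "wz": 0}, {"hand": 0, "tx": 0, "ty": 0, "tz": 0, "wx": 0, "wy": 0, "wz": 0}]'

```text
time_s: 22.18
ee_pos: [0.4288, -0.2682, 0.2421]
tcp_rot: [-3.044, -0.308, -0.539]
contact_force: [0.1, -0.2, -0.8]
finger_gap: 0.0006
```

```bash
python3 q.py
python3 - <<'E'
from h import *
for n in ("wrist","side","scene"):
    im=viewer.snapshot(n)
    if n=="side": a=cv2.resize(im[180:310,170:300],None,fx=4,fy=4,interpolation=cv2.INTER_CUBIC); cv2.imwrite("pics/end.png",a)
    for l in ("probe_top","skewer","tumbler","apple"): print(n,l,[(x["position"],(np.array(x["position"])-M)@np.c_[WX,WY,AX],round(x["conf"],2)) for x in spotter.tip_of(l,n)[:2]])
E
```

```text
TCP-M mm x,y,ax -0.5732238938310554 0.9332171112854332 125.69676051521142 F x,y,ax -0.2084293270020206 -0.2106832178307812 -0.7821369051883356 tool z err 0.0011401411896662106 0.0017165120704071483 [-0.0417  0.0681  0.0209]
wrist probe_top [([0.462, -0.2641, 0.1438], array([-0.0029, -0.0015,  0.0219]), 0.58)]
wrist skewer []
wrist tumbler [([0.751, -0.0667, 0.0009], array([ 0.2507,  0.1361, -0.2225]), 0.82)]
wrist apple []
side probe_top [([0.4635, -0.2618, 0.1379], array([-0.0031,  0.0005,  0.0157]), 0.74), ([0.4799, -0.2635, 0.1037], array([ 0.    , -0.0043, -0.0218]), 0.15)]
side skewer []
side tumbler [([0.752, -0.0653, 0.0027], array([ 0.2525,  0.1372, -0.2212]), 0.7)]
side apple [([0.7268, 0.1452, 0.001], array([ 0.2671,  0.3486, -0.2283]), 0.73)]
scene probe_top []
scene skewer [([0.4576, 0.2213, 0.0105], array([ 0.0361,  0.4756, -0.1341]), 0.65)]
scene tumbler [([0.7504, -0.0609, 0.0026], array([ 0.2518,  0.1419, -0.221 ]), 0.6)]
scene apple [([0.7281, 0.1395, -0.0036], array([ 0.2657,  0.3428, -0.2327]), 0.92)]
```

View pics/end.png

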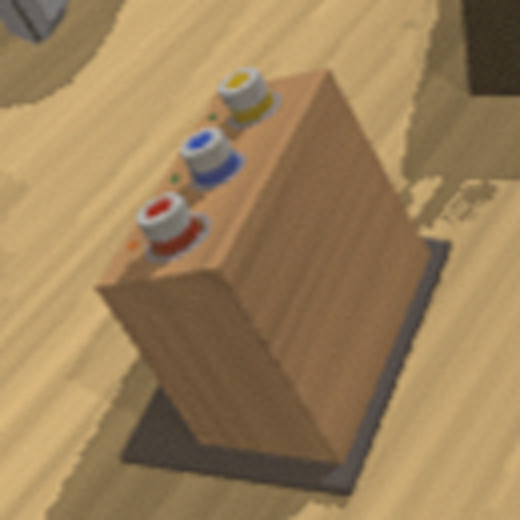

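```bash
python3 -c "
from h import *
print(env.hand_in(), st()['time_s'])"
```

```text
the job is handed in; nothing more can be done
the job is handed in; nothing more can be done
```

The red-ringed probe is back in the charging stand's empty well, pushed home and released. I handed the job in at about 23 s of the 72 s allowed.

**What I did:** I took the probe from the drainer and lowered the stem into the floor plate's hole, which lay about 3 mm down-slope of the well axis. I then slid plate and stem onto the axis, lowered the head onto the spring balls and let go. With the fingers shut, I pressed on the head's top.

**Checks that agree it is seated:**
- **Click:** the push force fell to zero as the head snapped down. The highest push I read before that was about 5 N, below the 10–15 N you gave, but I only read the force between steps.
- **Seat:** a further firm press of 20 N moved it only about 0.3 mm. The top then stood 19.7 mm above the mouth, against the 20 mm expected.
- **Final picture:** the red probe stands at the same height as the blue and yellow ones, and the arm is well clear.
- **Other things:** the tumbler, apple and skewer are where they started, within the few millimetres the networks are good to.

**Checks that disagreed or gave nothing:**
- **Lamp:** the well's lamp still looks orange while the other two are green. I took the force and height as decisive.
- **Probe top after the press:** the networks gave heights of 22 and 16 mm from two cameras, which is within their error of 20 mm. The scene camera did not find it.

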